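# Set up a breakfast board under the drill for its hanging hole

### The job

Get the wooden breakfast board ready for drilling (the drill stays off): slide it so that its long back edge is flush along the metal fence and the cross on its tape is straight under the drill bit, then press the red feed lever down until the bit's tip touches the cross, and let the lever come back up. Then press the orange hold-down down until its rubber foot holds the board, without shifting the board off its place. The bit must not touch the board anywhere but at the cross; leave the mug and the roll of tape where they are.

Things in the scene. Friction and masses are not known exactly. Their poses are not given: they have to be found in the camera images.
- drill_stand: Small bench drill stand, fixed. Origin on the table top straight below the bit; x points from its front to the column at the back, y left, z up. Plywood baseboard 12 mm thick (x -0.165 to 0.085, y -0.30 to 0.10). Drill motor, radius 26 mm, over the origin from z 0.126 to 0.292; steel column 24 mm thick at x 0.062, 0.35 high; blue gearbox on the left of it, to y 0.041.
- fence (a point): Aluminium fence along the stand's y: this point is on its front face at the foot, at (0.024, -0.10, 0.012) of the stand. The fence runs 185 mm to either side of it, is 12 mm thick and 22 mm high above the baseboard.
- drill: The drill motor with its chuck (radius 16 mm) and steel bit (5 mm thick, 46 mm long). Origin at the tip of the bit, z up along the bit. With the feed lever up the tip is at z = 0.050 of the stand, 22 mm above the board's top; it goes straight down 45 mm per rad of the feed lever, so it touches the board at about 0.49 rad.
- feed (a joint): Angle of the feed lever on the left of the drill: 0 = up (a spring brings it back there when let go), grows as its front end is pressed down, 0.70 at most. The bar points to the stand's front (-x), 0.35 rad above level at 0, and level at 0.35. About 3 to 4 N at the knob move it down; once the bit is on the board it stops.
- feed_axis (a point): Point on the feed lever's hinge axis (the axis lies along the stand's y), in the plane in which the knob swings: at (0.020, 0.065, 0.205) of the stand.
- feed_knob (a point): Middle of the red knob, 140 mm from the lever's axis. The knob is round, 28 mm thick, 35 mm long along the bar. Moves with the lever.
- clamp: Hold-down: steel arm that points to the stand's front (-x) with a rubber foot (20 mm wide) under it 47 mm from its axis and an orange grip at the end. Origin on its axis. Starts raised, 0.78 to 0.90 rad above level; pressed down, its foot rests on the board when the arm is level (0.03 rad lower at most). Stiff: about 2 to 3 N at the grip move it, and it stays where it is left.
- clamp_axis (a point): Point on the clamp's hinge axis (along the stand's y), behind the fence, at (0.052, -0.110, 0.052) of the stand.
- clamp_grip (a point): Centre of the upper face of the orange grip (24 mm wide, 50 mm long along the arm), 83 mm from the clamp's axis along the arm and 10 mm above its middle line; moves with the clamp. The drill is 110 mm to its left, so come with the gripper's narrow side towards the drill. Clamp down: at (-0.031, -0.110, 0.062) of the stand.
- board: Loose brown wooden breakfast board with two dark stripes, 100 (x) by 200 (y) by 16 mm, corners rounded by 10 mm, about 0.24 kg, lying on the baseboard to the right of its place, a little off the fence and turned up to 9 degrees. Origin at the centre of its underside; its +x long edge is the back edge that goes against the fence, +y is to the left.
- mark (a point): Centre of the black cross (20 mm) on a white square of tape (26 mm) on the board's top, near its back left corner: 24 mm from the back edge and 25 mm from the left end, at (0.026, 0.075, 0.016) of the board.
- edge_left (a point): Point on the board's back edge face, 10 mm from its left end, half way up.
- edge_right (a point): Point on the board's back edge face, 10 mm from its right end, half way up.
- mug: White espresso cup standing on the table at the left, 63 x 88 x 50 mm; origin at its foot. To be left alone.
- tape: Roll of brown tape lying on the table at the right, 93 mm across, 48 mm high; origin at the centre of its underside. To be left alone.

How it is judged:
On the way, in this order (a step that is already met when the one before it is completed fails the run):
1. the bit's tip has come down on the cross (within 4 mm) with the board's back edge within 3 mm of the fence at both ends (horizontal distance between drill and mark below 0.004 m and contact force between drill and board above 0.3 N and x of each of edge_left, edge_right in the frame of drill_stand above 0.021 m), for 0.1 s.
2. the lever is back up (value of joint feed below 0.05 rad), for 0.1 s.
3. the hold-down's foot presses on the board, still in its place (contact force between clamp and board above 0.3 N and horizontal distance between drill and mark below 0.004 m), for 0.2 s.
At the end, for the whole second after the job is handed in: The board lies flat and still with its back edge within 3 mm of the fence at both ends and the cross within 4 mm of straight below the bit; the feed lever is back up (below 0.05 rad) and the hold-down is down (its grip below z = 0.066) with its foot pressing on the board (all of step 3 and x of each of edge_left, edge_right in the frame of drill_stand above 0.021 m and value of joint feed below 0.05 rad and height (world z) of clamp_grip below 0.066 m and angle between board's own z axis and vertical below 0.03 rad and linear speed of board below 0.01 m/s); the robot touches nothing.
It fails at once if the bit touches the board more than 8 mm from the cross (contact force between drill and board above 0.3 N and horizontal distance between drill and mark above 0.008 m).
It fails at once if the mug is moved by more than 3 cm (distance of mug from where it was at the start of the episode above 0.03 m).
It fails at once if the roll of tape is moved by more than 3 cm (distance of tape from where it was at the start of the episode above 0.03 m).
It also fails if it takes over 72 s, if anything falls off the work surface, if the arm or the gripper's body presses on something with over 40 N, if the wrist force passes 120 N, or if a joint passes its speed limit or range.

### The arm

A 6-joint arm with a two-finger parallel gripper is mounted at the origin on the work surface; the furniture and walls round the work are solid. World frame = base frame: x ahead of the robot, y to its left, z up, the work surface at z = 0. Lengths are in m, angles in rad, forces in N, time in s.
With the tool pointing down it reaches from about 0.325 to 0.925 m from the base axis. Payload 3.1 kg.
Tool frame: the origin (TCP) lies between the finger pads; the fingertips stand 14 mm ahead of it and the grasp point (between the pads) lies 5 mm behind it; z points along the fingers, y is the line along which they close (so a half turn about z gives the same grasp; the last joint's range is limited). The gripper opens to 85 mm and grips with 20 to 120 N. Pads are 22 mm wide; open, the fingers measure 114 mm over their backs; the gripper's body (76 mm by 85 mm) begins 54 mm behind the grasp point. The pads swing forward as they close: fully open they stand 13 mm farther back than shut.
Start: joints at [-1.257, 0.217, 1.613, -0, 1.311, -0.112], TCP at [0.258, -0.569, 0.245] pointing down, gripper open.
Joint ranges: [-2.75, 2.75], [-0.78, 2.1], [0.31, 2.55], [-1.13, 4.27], [0.13, 2.63], [-2.58, 2.58]. Speed limits (rad/s): [2.79, 2.79, 3.14, 3.14, 3.14, 3.14].

### API

Orientations are given as [roll, pitch, yaw] about the fixed x, y, z axes, in that order (R = Rz(yaw) Ry(pitch) Rx(roll)).
In Python, from cell import * gives the robot as it stands. The module is installed in compiled form; this text tells all that it offers.
- The arm moves only by the shell command python3 -m jog 'ROWS' [OPENING] [FORCE]. ROWS is JSON, a list that holds one entry, the list of rows, each a list of 4 numbers: the shift along the world's x, y, z scaled (see below), then the turn about the world's z scaled (see below). In form: [[[tx, ty, tz, roll], ...]]. A call has 1 to 20 rows; each row is the pose to reach, as a shift and turn from the pose commanded when the call began; what a row does not reach only later rows make up. The controller multiplies each number of a shift by 40 cm and each number of a turn by 1.5 rad. A row lasts 1/12 s, in which the tool goes at most 41.7 mm and 7.16 degrees, less where a joint would pass 70% of its speed; a pose out of reach is approached as far as the arm can. A call with a number of a shift or a turn outside -1 to 1 is refused whole. A call with a gripper value outside its range is refused whole. OPENING is the opening, from 0 (shut) to 1 (fully open), set as the call begins (- or left out, the last holds). The fingers move at their own pace and stop on an object; FORCE is the grip in N (left out, the last holds). Time passes only in rows, so rows that repeat a pose let the fingers close. It gives the time, the measured TCP pose, the force, the opening and the grip force at its end, in the units of the state.
- state(): the state, without advancing time (a new reading comes with each control period).
- capture(name): name is "scene" or "top"; returns (picture, depth): 384x512x3 uint8, blue, green, red; 384x512 float32, m along the optical axis (not along the pixel's ray), 0 where there is no reading.
- camera_info(name): a dict with "K" (3x3 intrinsics, pixels), "k1" (the pictures are not rectified: a ray, as slopes to the right and down, at radius r is drawn at 1 + k1 r^2 times it, then the intrinsics apply), "pose" (4x4, takes a point from camera to world coordinates). Camera axes: x right, y down, z forward; pixel columns grow to the right and rows downward; lengths in m; the calibration is good to about 2 mm. A picture is of the moment at which its call begins. camera_info takes no time and is no camera call.
- hand_in(): hands the job in; it is judged then, once.
The state is a dict: "time": time; "qpos": joint angles; "joint_velocities": joint speeds; "joint_torque": joint torques, N m; "tcp_pos": TCP position; "eef_rot": TCP orientation; "ft_force": force on the tool from outside, world axes, zero at the start; "torque": the same for the moment, N m; "opening": finger opening in m; "finger_force": force on a finger pad.
Only numpy, scipy, OpenCV 4.12 (cv2) and the standard library are available. Lean on these libraries where they do the work, as an engineer would, in place of code of your own. Each camera call takes 0.05 s, during which the arm holds its last target. There are 200 camera calls.

## Working session

There is one attempt and no reset: what is moved stays moved. The work goes in short steps, Python scripts to look and compute and a shell command to move; the robot and the scene stay as the last step left them, time stands still between calls to the robot, and variables do not carry over. Pictures are saved under pics/ and viewed, at most 12 in all, crops included, and the job is handed in when it is done.

```bash
mkdir -p pics
cat > h.py <<'E'
from cell import *
import numpy as np, cv2
def ray(name,uv):
    c=camera_info(name);K=np.array(c["K"]);P=np.array(c["pose"])
    s=(np.asarray(uv,float).reshape(-1,2)-K[:2,2])/[K[0,0],K[1,1]]
    r=s.copy()
    for _ in range(20): r=s/(1+c["k1"]*(r**2).sum(1,keepdims=True))
    d=np.c_[r,np.ones(len(r))]@P[:3,:3].T
    return P[:3,3],d
def onz(name,uv,z):
    o,d=ray(name,uv); return o+d*((z-o[2])/d[:,2:])
def proj(name,p):
    c=camera_info(name);K=np.array(c["K"]);P=np.array(c["pose"])
    q=(np.asarray(p,float).reshape(-1,3)-P[:3,3])@P[:3,:3]; s=q[:,:2]/q[:,2:]
    s=s*(1+c["k1"]*(s**2).sum(1,keepdims=True)); return s*[K[0,0],K[1,1]]+K[:2,2]
def cloud(name,depth):
    h,w=depth.shape; uv=np.stack(np.meshgrid(np.arange(w),np.arange(h)),-1).reshape(-1,2)
    o,d=ray(name,uv); return (o+d*depth.reshape(-1,1)).reshape(h,w,3)
E
python3 - <<'E'
from h import *
for n in("scene","top"):
    im,d=capture(n); cv2.imwrite(f"pics/{n}0.png",im); np.save(f"{n}0.npy",d)
    c=camera_info(n); print(n,np.round(c["K"],1).tolist(),c["k1"],np.round(c["pose"],3).tolist())
print(state())
E
```

```text
scene [[445.6, 0.0, 250.5], [0.0, 445.6, 181.5], [0.0, 0.0, 1.0]] -0.14942471757180772 [[-0.769, -0.411, 0.489, -0.267], [-0.638, 0.469, -0.61, 0.919], [0.022, -0.782, -0.623, 1.102], [0.0, 0.0, 0.0, 1.0]]
top [[446.7, 0.0, 255.3], [0.0, 446.7, 195.0], [0.0, 0.0, 1.0]] -0.06929031699237947 [[-0.021, -0.989, 0.148, 0.274], [-1.0, 0.02, -0.011, 0.024], [0.008, -0.148, -0.989, 1.596], [0.0, 0.0, 0.0, 1.0]]
{'time': 0.1, 'qpos': array([-1.25720471e+00,  2.17702163e-01,  1.61482396e+00,  1.10057319e-05,
        1.31129232e+00, -1.12222889e-01]), 'joint_velocities': array([-0.00080174, -0.00018161, -0.00259996,  0.00015809, -0.00226528,
       -0.0012692 ]), 'joint_torque': array([-8.20747282e-04, -3.98074150e+01, -3.04969454e+01, -1.03144871e-04,
        4.20984012e-03,  6.14407000e-06]), 'tcp_pos': array([ 0.25794948, -0.56849166,  0.24405801]), 'eef_rot': array([-3.13938205e+00, -2.59824656e-04,  4.25811386e-01]), 'ft_force': array([0.20577814, 0.7920739 , 0.32583004]), 'torque': array([ 0.01367825,  0.06656007, -0.04085556]), 'finger_force': 0.0, 'opening': 0.08545143185801986}
```

View pics/scene0.png

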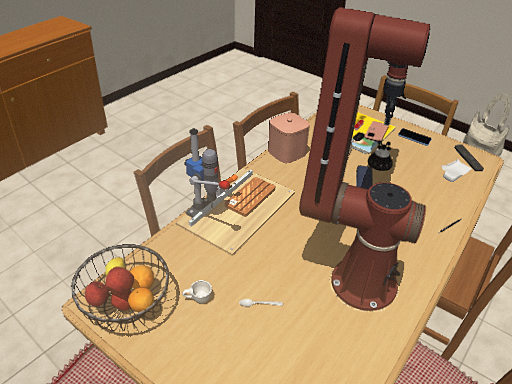

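View pics/top0.png

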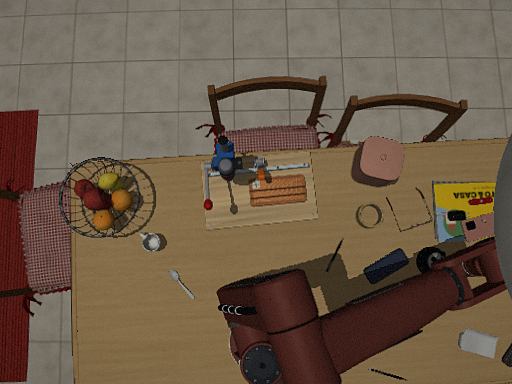

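The scene view shows the stand at about (215,195). In the top view the baseboard spans (203–317, 152–228), the red knob is at (208,204), the board is around (278,190), the mug at (151,242) and the tape at (369,215). Next I'll zoom in.

Run:
```python
from h import *
t=cv2.imread("pics/top0.png")[135:235,195:325]; s=cv2.imread("pics/scene0.png")[125:255,175:300]
cv2.imwrite("pics/c0.png",cv2.resize(t,None,fx=6,fy=6,interpolation=cv2.INTER_CUBIC))
cv2.imwrite("pics/c1.png",cv2.resize(s,None,fx=4.5,fy=4.5,interpolation=cv2.INTER_CUBIC))
im=cv2.imread("pics/top0.png");hsv=cv2.cvtColor(im,cv2.COLOR_BGR2HSV)
P=cloud("top",np.load("top0.npy"))
# baseboard corners approx from picture
for u,v in[(205,228),(316,218),(310,152),(203,163),(208,204),(262,176),(255,184),(285,190),(220,215),(300,215),(290,165),(232,207)]:
    print((u,v),P[v,u].round(4), hsv[v,u])
```

```text
(205, 228) [0.3973 0.1876 0.0017] [ 18 118 128]
(316, 218) [ 0.4244 -0.2098  0.0075] [ 18  94 117]
(310, 152) [ 0.6684 -0.1988  0.0015] [ 16 172  49]
(203, 163) [0.6333 0.1932 0.0075] [ 19 103 138]
(208, 204) [0.4487 0.151  0.2661] [  1 211 127]
(262, 176) [ 0.5561 -0.0166  0.1361] [ 11 214 179]
(255, 184) [0.5485 0.006  0.0279] [36 13 97]
(285, 190) [ 0.524  -0.0999  0.0325] [ 12 159 138]
(220, 215) [0.4422 0.1331 0.0079] [ 19 100 135]
(300, 215) [ 0.4357 -0.1521  0.0141] [ 19 100 143]
(290, 165) [ 0.6147 -0.1209  0.0308] [ 90  12 148]
(232, 207) [0.4692 0.0895 0.0155] [19 86 65]
```

View pics/c0.png

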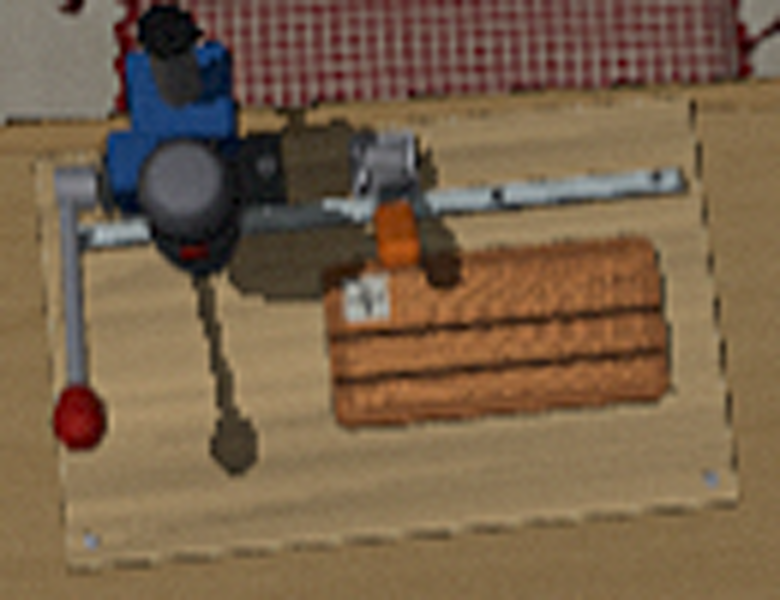

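View pics/c1.png

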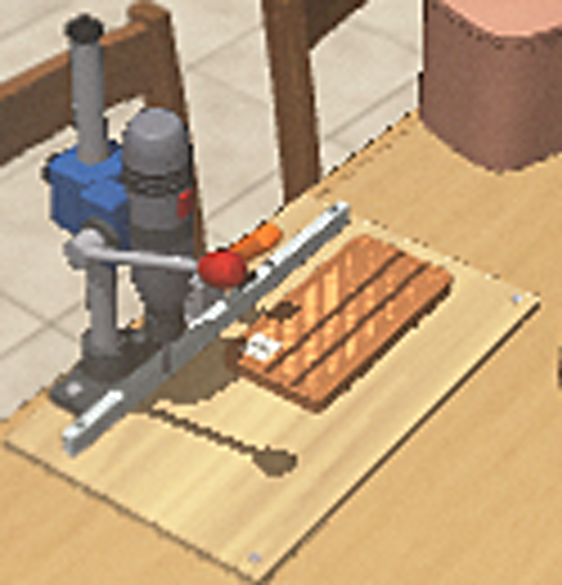

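The crops show:
- **Top crop:** baseboard corners at about (68,568), (737,502), (692,100) and (38,162), tape centre (366,299), orange grip (398,233), knob (78,417), and motor top (185,187).
- **Scene crop:** corners at (258,583), (540,302) and (5,442), tape centre (263,346).

```bash
cat > m.py <<'E'
from h import *
from scipy.optimize import least_squares
def up(a,f,o): return (np.array(a,float)+.5)/f-.5+o
def T(p,q): 
    c,s=np.cos(p[2]),np.sin(p[2]); q=np.atleast_2d(q); return np.c_[p[0]+c*q[:,0]-s*q[:,1],p[1]+s*q[:,0]+c*q[:,1],q[:,2]]
def fit(obs):
    f=lambda p: np.concatenate([(proj(n,T(p,q))-uv).ravel() for n,q,uv in obs])
    r=least_squares(f,[.56,.08,-.1]); return r.x, np.abs(r.fun).max()
E
python3 - <<'E'
from m import *
FL,FR,BR,BL=[-.165,.1,.012],[-.165,-.3,.012],[.085,-.3,.012],[.085,.1,.012]
# fence top front corners
f1,f2=[.024,-.285,.034],[.024,.085,.034]
top=("top",[FL,FR,BR,BL,f1],up([(68,562),(737,500),(692,100),(38,160),(685,190)],6,[195,135]))
sc=("scene",[FL,FR,BL,f2],up([(258,580),(540,301),(5,440),(68,440)],4.5,[175,125]))
for o in([top],[sc],[top,sc]):
    p,e=fit(o); print(p.round(4),e)
pt=fit([top])[0]
S=lambda P:((np.asarray(P)-[p[0],p[1],0])@np.array([[np.cos(p[2]),-np.sin(p[2]),0],[np.sin(p[2]),np.cos(p[2]),0],[0,0,1]])).round(4)
m=onz("top",up([(185,187)],6,[195,135]),.292); print("motor",m,S(m))
for n,fx,o,uv in(("top",6,[195,135],(366,299)),("scene",4.5,[175,125],(263,346))):
    a=onz(n,up([uv],fx,o),.028); print("mark",n,a,S(a))
# board mask
for n in("top","scene"):
    im=cv2.imread(f"pics/{n}0.png");h=cv2.cvtColor(im,cv2.COLOR_BGR2HSV)
    k=cv2.inRange(h,(5,120,40),(16,255,255)); q=np.zeros_like(k)
    c=np.round(proj(n,[[.52,-.1,.028]])[0]).astype(int); q[c[1]-45:c[1]+45,c[0]-50:c[0]+50]=k[c[1]-45:c[1]+45,c[0]-50:c[0]+50]
    nl,lab,st,_=cv2.connectedComponentsWithStats(q); b=lab==lab[c[1],c[0]]
    ct=max(cv2.findContours(b.astype(np.uint8),0,1)[0],key=cv2.contourArea).reshape(-1,2)
    w=onz(n,ct,.028)[:,:2].astype(np.float32); r=cv2.minAreaRect(w); print(n,r, st[lab[c[1],c[0]]])
    print(np.round(cv2.boxPoints(r),4).tolist())
E
```

```text
[0.5645 0.0955 0.0715] 0.8577969700214112
[0.5632 0.0976 0.0767] 0.8179175234166394
[0.5641 0.0962 0.0732] 0.939179367211409
motor [[0.55926687 0.09598315 0.292     ]] [[-4.80e-03  2.00e-04  2.92e-01]]
mark top [[0.54694796 0.00394426 0.028     ]] [[-0.0238 -0.0907  0.028 ]]
mark scene [[5.47639001e-01 2.80174050e-04 2.80000000e-02]] [[-0.0234 -0.0944  0.028 ]]
top ((0.5429633855819702, -0.0710698664188385), (0.13398447632789612, 0.1994175761938095), 4.074488162994385) [ 249  168   58   39 1550]
[[0.4690999984741211, 0.023600000888109207], [0.4832000136375427, -0.1753000020980835], [0.6169000267982483, -0.16580000519752502], [0.6026999950408936, 0.03310000151395798]]
scene ((0.5231038928031921, -0.06821390986442566), (0.1079668253660202, 0.21103817224502563), 4.634679317474365) [225 177  51  40 942]
[[0.4607999920845032, 0.032600000500679016], [0.47780001163482666, -0.1776999980211258], [0.5853999853134155, -0.16899999976158142], [0.5684000253677368, 0.04129999876022339]]
```

```bash
python3 -m jog '[[[0.447,1,-0.2,-0.235],[0.447,1,-0.2,-0.235],[0.447,1,-0.2,-0.235],[0.447,1,-0.2,-0.235],[0.447,1,-0.2,-0.235],[0.447,1,-0.2,-0.235],[0.447,1,-0.2,-0.235],[0.447,1,-0.2,-0.235],[0.447,1,-0.2,-0.235],[0.447,1,-0.2,-0.235],[0.447,1,-0.2,-0.235],[0.447,1,-0.2,-0.235],[0.447,1,-0.2,-0.235],[0.447,1,-0.2,-0.235]]]' 0.5 40
```

```text
time: 1.27
tcp_pos: [0.4368, -0.1695, 0.1652]
eef_rot: [3.141, 0.0, 0.074]
ft_force: [0.7, 0.1, 0.1]
opening: 0.0425
finger_force: 0.0
```

```bash
python3 -m jog '[[[0,0.215,0,0],[0,0.215,0,0],[0,0.215,0,0],[0,0.215,-0.1,0],[0,0.215,-0.2,0],[0,0.215,-0.29,0],[0,0.215,-0.305,0],[0,0.215,-0.31,0],[0,0.215,-0.31,0]]]'; python3 -m jog '[[[0,0,-0.01,0],[0,0,-0.01,0],[0,0,-0.01,0]]]';python3 -m jog '[[[0,0,-0.01,0],[0,0,-0.01,0],[0,0,-0.01,0]]]'
python3 - <<'E'
from h import *
im,d=capture("scene"); cv2.imwrite("pics/s1.png",cv2.resize(im[110:260,165:340],None,fx=4,fy=4,interpolation=cv2.INTER_CUBIC))
E
```

```text
time: 2.02
tcp_pos: [0.4376, -0.0844, 0.042]
eef_rot: [3.141, -0.0, 0.072]
ft_force: [-0.5, 0.4, 0.4]
opening: 0.0425
finger_force: 0.0
time: 2.27
tcp_pos: [0.4386, -0.084, 0.0391]
eef_rot: [3.14, -0.003, 0.073]
ft_force: [0.3, 0.2, -0.3]
opening: 0.0427
finger_force: 0.0
time: 2.52
tcp_pos: [0.437, -0.0831, 0.0335]
eef_rot: [3.141, -0.0, 0.074]
ft_force: [0.6, -0.6, 0.1]
opening: 0.0428
finger_force: 0.0
```

View pics/s1.png

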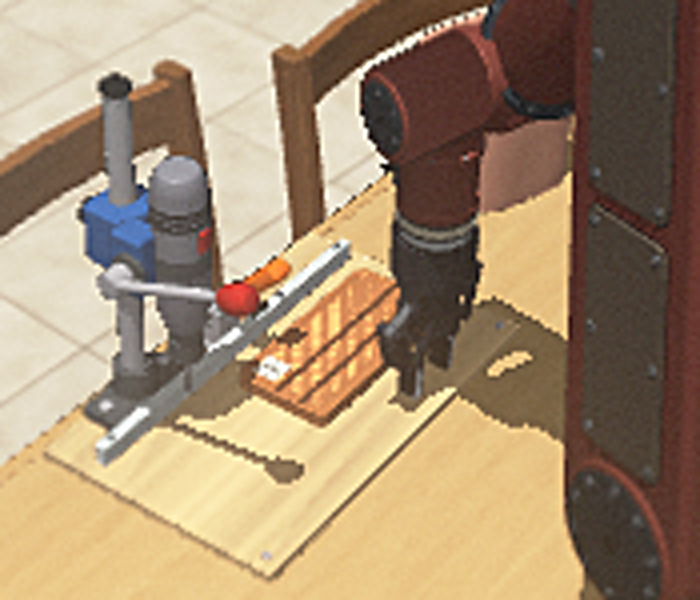

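The fingers (around (410,390)) stand in front of the board, near its right half. Next I'll feel for the baseboard.

```bash
for i in 1; do python3 -m jog '[[[0,0,-0.01,0],[0,0,-0.01,0],[0,0,-0.01,0]]]';python3 -m jog '[[[0,0,-0.008,0],[0,0,-0.008,0],[0,0,-0.008,0]]]';done | grep -E "tcp|ft"
```

```text
tcp_pos: [0.4366, -0.083, 0.0289]
ft_force: [0.1, 0.4, 0.0]
tcp_pos: [0.4367, -0.0831, 0.0258]
ft_force: [0.0, 0.1, -0.3]
```

```bash
python3 -m jog '[[[0.03,0.0022,0,0],[0.06,0.0044,0,0],[0.08,0.0058,0,0],[0.1,0.0073,0,0],[0.11,0.008,0,0],[0.11,0.008,0,0]]]' | grep -E "tcp|ft"
for i in 1; do python3 -m jog '[[[0.01,0.0007,0,0],[0.01,0.0007,0,0],[0.01,0.0007,0,0]]]'; python3 -m jog '[[[0.01,0.0007,0,0],[0.01,0.0007,0,0],[0.01,0.0007,0,0]]]'; done | grep -E "tcp|ft"
```

```text
tcp_pos: [0.4819, -0.0801, 0.0262]
ft_force: [-0.4, -0.3, -0.2]
tcp_pos: [0.485, -0.0797, 0.026]
ft_force: [0.6, 0.8, -0.0]
tcp_pos: [0.4893, -0.0795, 0.0262]
ft_force: [0.6, -0.0, 0.0]
```

```bash
cat > look.py <<'E'
from m import *
import sys
# per-camera stand fits, so that calibration offsets cancel
ST={"top":[.5645,.0955,.0725],"scene":[.5632,.0976,.0745]}
def S(n,P):
    p=ST[n]; c,s=np.cos(p[2]),np.sin(p[2]); d=np.asarray(P)[:,:2]-p[:2]; return np.c_[c*d[:,0]+s*d[:,1],-s*d[:,0]+c*d[:,1]]
def wood(n,im):
    h=cv2.cvtColor(im,cv2.COLOR_BGR2HSV)
    k=cv2.inRange(h,(5,120,40),(16,255,255))
    P=T(ST[n],[[-.2,.12,.02],[-.2,-.32,.02],[.03,-.32,.02],[.03,.12,.02]]); roi=np.zeros_like(k)
    cv2.fillPoly(roi,[np.round(proj(n,P)).astype(int)],255)
    return h,roi,k&roi
def tape(n,im):
    h,roi,k=wood(n,im)
    w=cv2.inRange(h,(0,0,60),(180,70,255))&roi
    near=cv2.dilate(cv2.morphologyEx(k,cv2.MORPH_OPEN,np.ones((3,3))),np.ones((5,5)))
    nl,lab,st,ce=cv2.connectedComponentsWithStats(w)
    out=[]
    for i in range(1,nl):
        b=lab==i
        if 20<=st[i,4]<=180 and (near[b]>0).mean()>.3: out.append((st[i].tolist(),ce[i].round(2),S(n,onz(n,ce[i],.028))[0].round(4)))
    return out
if __name__=="__main__":
    for n in("top","scene"):
        im,_=capture(n); print(n,tape(n,im))
        if len(sys.argv)>1:
            o,f=((195,135),6) if n=="top" else ((175,125),4.5)
            cv2.imwrite(f"pics/{sys.argv[1]}_{n}.png",cv2.resize(im[o[1]:o[1]+130,o[0]:o[0]+130],None,fx=4.5,fy=4.5,interpolation=cv2.INTER_CUBIC))
E
python3 - <<'E'
from look import *
for n in("top","scene"): print(n,tape(n,cv2.imread(f"pics/{n}0.png")))
E
python3 look.py a
```

```text
top [([252, 181, 8, 8, 55], array([255.29, 184.33]), array([-0.0237, -0.089 ]))]
scene [([228, 199, 10, 6, 33], array([232.73, 201.64]), array([-0.0223, -0.0946]))]
top [([264, 165, 45, 6, 84], array([286.6 , 167.23]), array([ 0.0279, -0.2067])), ([252, 174, 7, 8, 40], array([254.82, 178.2 ]), array([-0.0015, -0.0895]))]
scene [([224, 197, 9, 6, 31], array([227.77, 199.13]), array([ 0.0008, -0.0948]))]
```

View pics/a_scene.png

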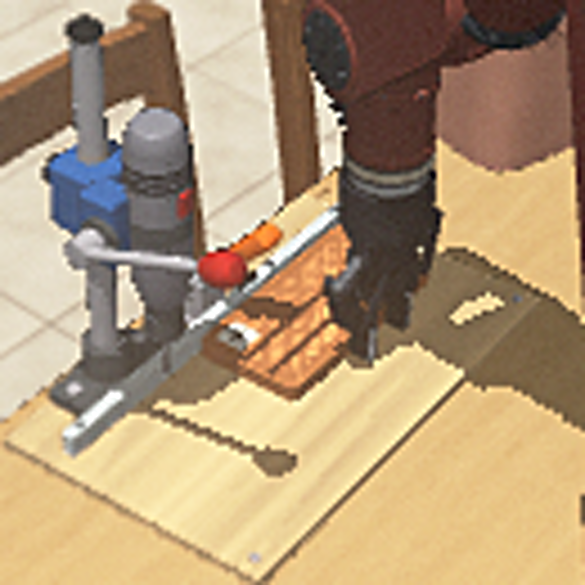

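The board has moved back to almost touching the fence (tape at crop (235,335)). I'll nudge it until the fence resists.

```bash
for i in 1; do python3 -m jog '[[[0.005,0.0004,0,0],[0.005,0.0004,0,0],[0.005,0.0004,0,0]]]'; python3 -m jog '[[[0.005,0.0004,0,0],[0.005,0.0004,0,0],[0.005,0.0004,0,0]]]'; done | grep -E "tcp|ft"
```

```text
tcp_pos: [0.49, -0.0793, 0.0259]
ft_force: [-4.3, -1.2, 3.4]
tcp_pos: [0.4903, -0.0791, 0.0255]
ft_force: [-7.9, -2.4, 6.3]
```

```bash
python3 -m jog '[[[-0.05,-0.0037,0,0],[-0.1,-0.007,0.0,0],[-0.1,-0.007,0.1,0],[-0.1,-0.1,0.2,0.08],[-0.1,-0.2,0.25,0.16],[-0.1,-0.3,0.25,0.24],[0,-0.34,0.25,0.32],[0.1,-0.34,0.25,0.4],[0.17,-0.34,0.25,0.48],[0.17,-0.34,0.25,0.56],[0.17,-0.34,0.25,0.64],[0.17,-0.34,0.25,0.72],[0.17,-0.34,0.25,0.8],[0.17,-0.34,0.25,0.88],[0.17,-0.34,0.25,0.96],[0.17,-0.34,0.25,1],[0.17,-0.34,0.25,1],[0.17,-0.34,0.25,1]]]'; python3 look.py
```

```text
time: 6.17
tcp_pos: [0.5616, -0.2151, 0.1261]
eef_rot: [3.14, 0.0, 1.571]
ft_force: [-0.2, 0.3, 0.3]
opening: 0.0423
finger_force: 0.0
top [([264, 165, 45, 6, 85], array([285.72, 167.29]), array([ 0.028 , -0.2035])), ([235, 169, 23, 6, 48], array([245.44, 171.15]), array([ 0.0272, -0.0584])), ([251, 174, 8, 8, 43], array([254.74, 177.98]), array([-0.0006, -0.0892]))]
scene [([224, 197, 9, 6, 30], array([227.67, 199.1 ]), array([ 0.0012, -0.0947]))]
```

```bash
python3 -m jog '[[[0.067,0.005,0,0.049],[0.067,0.005,0,0.049],[0.067,0.005,0,0.049],[0.067,0.005,-0.1,0.049],[0.067,0.005,-0.2,0.049],[0.067,0.005,-0.25,0.049],[0.067,0.005,-0.25,0.049],[0.067,0.005,-0.25,0.049],[0.067,0.005,-0.25,0.049]]]'
python3 -m jog '[[[-0.0015,0.02,0,0],[-0.0018,0.025,0,0],[-0.0018,0.025,0,0],[-0.0018,0.025,0,0]]]' | grep -E "tcp|ft"
for i in 1; do python3 -m jog '[[[0,0.005,0,0],[0,0.005,0,0],[0,0.005,0,0]]]';python3 -m jog '[[[0,0.005,0,0],[0,0.005,0,0],[0,0.005,0,0]]]'; done | grep -E "tcp|ft"
```

```text
time: 7.02
tcp_pos: [0.5877, -0.2132, 0.0264]
eef_rot: [3.141, -0.0, 1.646]
ft_force: [-0.6, 0.1, -0.1]
opening: 0.0428
finger_force: 0.0
tcp_pos: [0.5874, -0.2027, 0.0268]
ft_force: [-0.7, -0.1, -0.3]
tcp_pos: [0.5871, -0.201, 0.0262]
ft_force: [-1.3, 0.2, -0.1]
tcp_pos: [0.587, -0.199, 0.026]
ft_force: [-0.1, 0.8, -0.0]
```

```bash
for i in 1 ; do python3 -m jog '[[[0,0.005,0,0],[0,0.005,0,0],[0,0.005,0,0]]]';python3 -m jog '[[[0,0.005,0,0],[0,0.005,0,0],[0,0.005,0,0]]]'; done | grep -E "tcp|ft"
```

```text
tcp_pos: [0.5871, -0.1984, 0.0261]
ft_force: [0.0, -4.9, -2.0]
tcp_pos: [0.5871, -0.1984, 0.0262]
ft_force: [-0.6, -10.0, -3.3]
```

```bash
python3 -m jog '[[[0,-0.03,0,0],[-0.04,-0.03,0,0],[-0.072,-0.03,0,0],[-0.072,-0.03,0,0],[-0.072,-0.03,0,0]]]' | grep -E "tcp|ft"
python3 -m jog '[[[-0.0015,0.02,0,0],[-0.003,0.04,0,0],[-0.0044,0.06,0,0],[-0.0055,0.075,0,0],[-0.0066,0.09,0,0],[-0.0077,0.105,0,0],[-0.0088,0.12,0,0],[-0.01,0.135,0,0],[-0.011,0.15,0,0],[-0.012,0.165,0,0],[-0.013,0.18,0,0],[-0.0143,0.195,0,0],[-0.0154,0.21,0,0],[-0.0165,0.225,0,0],[-0.0176,0.24,0,0],[-0.0185,0.252,0,0],[-0.019,0.26,0,0],[-0.019,0.26,0,0]]]' | grep -E "tcp|ft"
python3 look.py b
```

```text
tcp_pos: [0.5579, -0.2068, 0.0259]
ft_force: [1.6, 0.1, -0.8]
tcp_pos: [0.5504, -0.1021, 0.0259]
ft_force: [0.4, 0.6, 0.2]
top [([236, 169, 22, 5, 44], array([245.57, 171.05]), array([ 0.0275, -0.0589])), ([229, 176, 8, 8, 31], array([232.94, 180.65]), array([-0.0031, -0.0109]))]
scene [([209, 206, 9, 9, 37], array([213.3, 210.7]), array([ 0.0035, -0.0138]))]
```

View pics/b_scene.png

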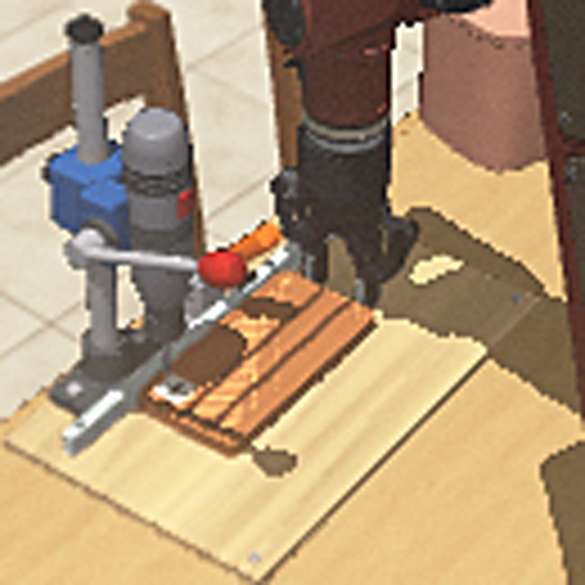

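The board is flush with the fence (tape at crop (177,388)) with about 12 mm left to go.

```bash
python3 -m jog '[[[-0.0007,0.01,0,0],[-0.0014,0.02,0,0],[-0.0018,0.025,0,0],[-0.002,0.028,0,0],[-0.002,0.028,0,0],[-0.002,0.028,0,0],[-0.002,0.028,0,0]]]' | grep -E "tcp|ft"
```

```text
tcp_pos: [0.5499, -0.0918, 0.0261]
ft_force: [-0.4, 0.5, 0.5]
```

```bash
python3 -m jog '[[[-0.0002,0.0025,0,0],[-0.0002,0.0025,0,0],[-0.0002,0.0025,0,0]]]' | grep -E "tcp|ft"
python3 -m jog '[[[0.004,-0.05,0,0],[0.006,-0.08,0,0],[-0.05,-0.08,0.1,-0.08],[-0.15,-0.08,0.2,-0.16],[-0.25,-0.08,0.25,-0.24],[-0.286,-0.08,0.25,-0.32],[-0.286,0,0.25,-0.4],[-0.286,0.1,0.25,-0.48],[-0.286,0.2,0.25,-0.56],[-0.286,0.231,0.25,-0.64],[-0.286,0.231,0.25,-0.72],[-0.286,0.231,0.25,-0.8],[-0.286,0.231,0.25,-0.88],[-0.286,0.231,0.25,-0.96],[-0.286,0.231,0.25,-1],[-0.286,0.231,0.25,-1],[-0.286,0.231,0.25,-1]]]' | grep -E "tcp|ft|rot"
python3 look.py
```

```text
tcp_pos: [0.5499, -0.091, 0.0262]
ft_force: [-0.4, -0.3, 0.3]
tcp_pos: [0.4355, 0.0013, 0.1262]
eef_rot: [-3.142, -0.0, 0.148]
ft_force: [-0.2, 0.4, -0.7]
top [([264, 165, 45, 6, 87], array([286.18, 167.28]), array([ 0.0279, -0.2052])), ([236, 169, 22, 5, 40], array([245.82, 170.95]), array([ 0.0278, -0.0599])), ([226, 180, 8, 5, 23], array([229.39, 182.17]), array([-0.0075,  0.0022]))]
scene [([207, 210, 10, 6, 38], array([211.58, 212.63]), array([ 0.002 , -0.0023]))]
```

```bash
python3 -m jog '[[[0,0,0,-0.05],[0,0,-0.1,-0.05],[0,0,-0.2,-0.05],[0,0,-0.25,-0.05],[0,0,-0.25,-0.05],[0.03,0.0022,-0.25,-0.05],[0.06,0.0044,-0.25,-0.05],[0.08,0.0058,-0.25,-0.05],[0.1,0.0073,-0.25,-0.05],[0.11,0.008,-0.25,-0.05],[0.115,0.0084,-0.25,-0.05],[0.117,0.0085,-0.25,-0.05],[0.117,0.0085,-0.25,-0.05]]]' | grep -E "tcp|ft|rot"
python3 -m jog '[[[0.003,0.0002,0,0],[0.003,0.0002,0,0],[0.003,0.0002,0,0]]]'| grep -E "tcp|ft|rot"
```

```text
tcp_pos: [0.4818, 0.0049, 0.0259]
eef_rot: [-3.141, 0.001, 0.072]
ft_force: [-0.8, 0.1, 0.3]
tcp_pos: [0.4831, 0.005, 0.0261]
eef_rot: [-3.142, 0.0, 0.072]
ft_force: [-0.2, 0.0, -0.4]
```

```bash
python3 -m jog '[[[0.003,0.0002,0,0],[0.003,0.0002,0,0],[0.003,0.0002,0,0]]]'| grep -E "tcp|ft|rot"; python3 -m jog '[[[0.002,0.0001,0,0],[0.002,0.0001,0,0],[0.002,0.0001,0,0]]]'| grep -E "tcp|ft|rot"
```

```text
tcp_pos: [0.4834, 0.0051, 0.0258]
eef_rot: [-3.141, 0.003, 0.072]
ft_force: [-3.5, -0.4, 3.5]
tcp_pos: [0.4835, 0.0051, 0.0256]
eef_rot: [-3.141, 0.005, 0.072]
ft_force: [-5.4, -1.2, 4.0]
```

```bash
python3 -m jog '[[[-0.05,-0.0037,0,0],[-0.105,-0.008,0.02,0],[-0.105,-0.008,0.1,0],[-0.105,-0.008,0.2,0],[-0.105,-0.008,0.3,0],[-0.105,-0.008,0.4,0],[-0.105,-0.008,0.5,0],[-0.105,-0.008,0.6,0],[-0.105,-0.008,0.7,0],[-0.105,-0.008,0.76,0],[-0.105,0.09,0.76,0],[-0.105,0.19,0.76,0],[-0.105,0.29,0.76,0],[-0.105,0.37,0.76,0],[-0.105,0.37,0.76,0],[-0.105,0.37,0.76,0]]]' 0 | grep -E "tcp|ft|rot|open|time"
python3 - <<'E'
from look import *
for n in("top","scene"):
    im,d=capture(n); print(n,tape(n,im))
    h=cv2.cvtColor(im,cv2.COLOR_BGR2HSV)
    k=cv2.inRange(h,(0,170,60),(6,255,255))|cv2.inRange(h,(174,170,60),(180,255,255))
    c=np.round(proj(n,[[.447,.153,.253]])[0]).astype(int); print(c)
    r=np.zeros_like(k); r[c[1]-14:c[1]+14,c[0]-14:c[0]+14]=255
    v,u=np.nonzero(k&r); 
    if len(u): print(len(u),u.mean(),v.mean(),S(n,onz(n,[[u.mean(),v.mean()]],.253)))
    cv2.imwrite(f"pics/k_{n}.png",cv2.resize(im[c[1]-65:c[1]+65,c[0]-50:c[0]+80],None,fx=4.5,fy=4.5,interpolation=cv2.INTER_CUBIC))
E
```

```text
time: 15.88
tcp_pos: [0.4436, 0.1546, 0.3303]
eef_rot: [-3.142, -0.002, 0.075]
ft_force: [-0.1, -0.1, 0.0]
opening: 0.0001
top [([264, 165, 45, 6, 89], array([286.38, 167.28]), array([ 0.0278, -0.2059])), ([236, 169, 22, 5, 41], array([245.71, 170.98]), array([ 0.0277, -0.0594])), ([226, 180, 8, 5, 24], array([229.33, 182.12]), array([-0.0073,  0.0023]))]
[208 205]
6 210.66666666666666 204.0 [[-0.11038133  0.05680553]]
scene [([207, 210, 10, 6, 38], array([211.58, 212.63]), array([ 0.002 , -0.0023]))]
[224 185]
15 224.66666666666666 183.46666666666667 [[-0.10820759  0.05782796]]
```

View pics/k_scene.png

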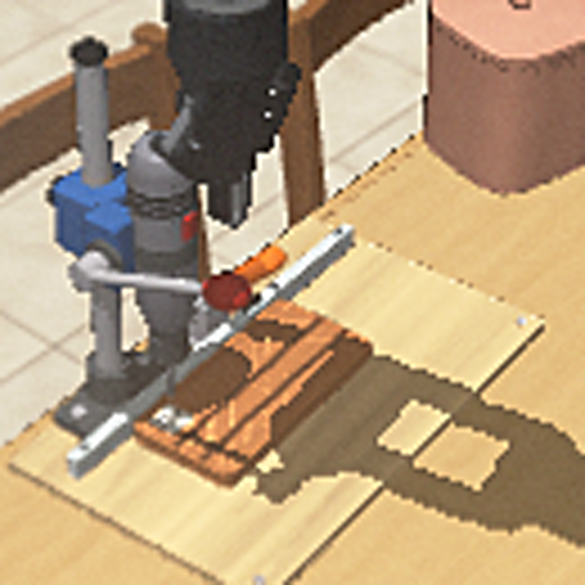

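The closed fingers (232,215) are straight above the knob (227,292). Next: press down.

```bash
python3 -m jog '[[[0,0,-0.06,0],[0,0,-0.1,0],[0,0,-0.115,0],[0,0,-0.13,0],[0,0,-0.14,0],[0,0,-0.14,0]]]'| grep -E "tcp|ft"
python3 -m jog '[[[0,0,-0.015,0],[0,0,-0.03,0],[0,0,-0.045,0],[0,0,-0.06,0],[0,0,-0.075,0],[0,0,-0.09,0],[0,0,-0.1,0],[0,0,-0.11,0],[0,0,-0.12,0],[0,0,-0.125,0],[0,0,-0.125,0]]]'| grep -E "tcp|ft"
```

```text
tcp_pos: [0.4436, 0.1524, 0.2741]
ft_force: [-0.4, -0.8, 2.3]
tcp_pos: [0.4432, 0.1531, 0.2235]
ft_force: [-2.1, 0.1, 2.1]
```

```bash
for i in 1; do python3 -m jog '[[[0,0,-0.005,0],[0,0,-0.01,0],[0,0,-0.015,0],[0,0,-0.015,0],[0,0,-0.015,0]]]'; python3 -m jog '[[[0,0,-0.005,0],[0,0,-0.01,0],[0,0,-0.01,0],[0,0,-0.01,0]]]'; python3 -m jog '[[[0,0,-0.005,0],[0,0,-0.005,0],[0,0,-0.005,0]]]';done | grep -E "tcp|ft|time"
```

```text
time: 17.82
tcp_pos: [0.4436, 0.1531, 0.2182]
ft_force: [-1.2, -1.0, 2.8]
time: 18.15
tcp_pos: [0.4437, 0.1531, 0.2142]
ft_force: [0.1, -0.7, 1.6]
time: 18.4
tcp_pos: [0.4437, 0.1531, 0.2122]
ft_force: [1.2, 0.7, 2.2]
```

```bash
for i in 1; do python3 -m jog '[[[0,0,-0.005,0],[0,0,-0.005,0],[0,0,-0.005,0]]]'; python3 -m jog '[[[0,0,-0.005,0],[0,0,-0.005,0],[0,0,-0.005,0]]]';done | grep -E "tcp|ft|time"
```

```text
time: 18.65
tcp_pos: [0.4438, 0.1531, 0.2103]
ft_force: [0.9, -0.3, 2.5]
time: 18.9
tcp_pos: [0.4439, 0.1531, 0.2085]
ft_force: [1.6, 1.1, 4.1]
```

```bash
for i in 1; do python3 -m jog '[[[0,0,-0.004,0],[0,0,-0.004,0],[0,0,-0.004,0],[0,0,-0.004,0]]]'; python3 -m jog '[[[0,0,-0.004,0],[0,0,-0.004,0],[0,0,-0.004,0],[0,0,-0.004,0]]]';done | grep -E "tcp|ft|time"; python3 look.py
```

```text
time: 19.23
tcp_pos: [0.444, 0.1531, 0.2072]
ft_force: [1.5, -0.7, 5.2]
time: 19.57
tcp_pos: [0.4441, 0.1531, 0.2061]
ft_force: [1.2, 0.7, 7.5]
top [([264, 165, 45, 6, 86], array([286.14, 167.27]), array([ 0.0279, -0.205 ])), ([236, 169, 22, 5, 41], array([246.2 , 170.93]), array([ 0.0277, -0.0612]))]
scene [([219, 192, 11, 11, 49], array([225.57, 197.47]), array([ 0.013 , -0.0973])), ([207, 203, 10, 13, 48], array([211.79, 211.25]), array([ 0.006 , -0.0083]))]
```

Contact is clear: the force rose from 2.5 to 7.5 N. Next I'll release the lever and move toward the hold-down.

```bash
python3 -m jog '[[[0,0,0.02,0],[0,0,0.04,0],[0,0,0.06,0],[0,0,0.08,0],[0,0,0.1,0],[0,0,0.12,0],[0,0,0.14,0],[0,0,0.16,0],[0,0,0.18,0],[0,0,0.2,0],[0,0,0.24,0],[0,0,0.29,0],[0,0,0.335,0],[0,0,0.335,0]]]'| grep -E "tcp|ft|time"
python3 -m jog '[[[0.005,-0.08,0,0.08],[0.01,-0.17,0,0.16],[0.015,-0.26,0,0.24],[0.02,-0.35,0,0.32],[0.026,-0.437,0,0.4],[0.026,-0.437,0,0.48],[0.026,-0.437,0,0.56],[0.026,-0.437,0,0.64],[0.026,-0.437,0,0.72],[0.026,-0.437,0,0.8],[0.026,-0.437,0,0.88],[0.026,-0.437,0,0.96],[0.026,-0.437,0,1],[0.026,-0.437,0,1],[0.026,-0.437,0,1]]]'| grep -E "tcp|ft|time|rot"
python3 look.py d
```

```text
time: 20.83
tcp_pos: [0.445, 0.1534, 0.3433]
ft_force: [0.7, 0.2, 0.5]
time: 22.08
tcp_pos: [0.4532, -0.0216, 0.3378]
eef_rot: [-3.14, -0.0, 1.57]
ft_force: [-0.3, -0.2, 0.0]
top [([226, 180, 8, 5, 23], array([229.61, 182.17]), array([-0.0075,  0.0014]))]
scene [([207, 210, 10, 6, 37], array([211.68, 212.59]), array([ 0.0018, -0.0026]))]
```

View pics/d_scene.png

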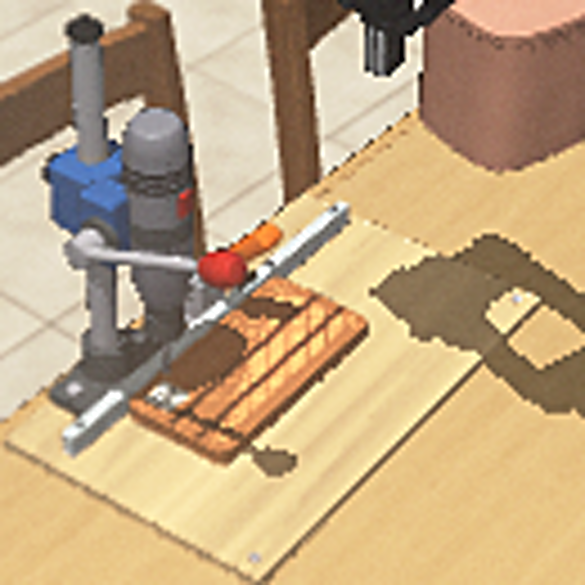

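The lever is back up (knob at (221,268)) and the board is still in place.

```bash
python3 -m jog '[[[0.1,0.007,0,0.049],[0.2,0.014,0,0.049],[0.3,0.021,0,0.049],[0.322,0.023,0,0.049],[0.322,0.023,-0.1,0.049],[0.322,0.023,-0.2,0.049],[0.322,0.023,-0.3,0.049],[0.322,0.023,-0.4,0.049],[0.322,0.023,-0.43,0.049],[0.322,0.023,-0.445,0.049],[0.322,0.023,-0.445,0.049]]]'| grep -E "tcp|ft|time|rot"
```

```text
time: 23.1
tcp_pos: [0.582, -0.0125, 0.1603]
eef_rot: [-3.14, -0.0, 1.645]
ft_force: [-0.0, 0.3, 0.3]
```

```bash
python3 -m jog '[[[0,0,-0.02,0],[0,0,-0.0375,0],[-0.008,-0.0005,-0.05,0],[-0.015,-0.001,-0.0625,0],[-0.028,-0.002,-0.08,0],[-0.03,-0.0022,-0.08,0]]]'| grep -E "tcp|ft|time"
python3 -m jog '[[[-0.01,-0.0008,-0.015,0],[-0.022,-0.0016,-0.033,0],[-0.033,-0.0024,-0.05,0],[-0.041,-0.003,-0.067,0],[-0.048,-0.0035,-0.083,0],[-0.048,-0.0035,-0.083,0]]]'| grep -E "tcp|ft|time"
```

```text
time: 23.6
tcp_pos: [0.5695, -0.0134, 0.128]
ft_force: [1.5, 0.5, -0.5]
time: 24.1
tcp_pos: [0.5491, -0.0145, 0.0934]
ft_force: [0.4, -0.2, 0.3]
```

```bash
python3 look.py e
python3 - <<'E'
import cv2,numpy as np
a=[cv2.imread(f"pics/e_{n}.png")[:, :] for n in("top","scene")]
a=[cv2.resize(x,(400,400)) for x in a]; cv2.imwrite("pics/e.png",np.hstack(a))
E
```

```text
top [([226, 180, 8, 5, 27], array([229.22, 182.19]), array([-0.0074,  0.0028]))]
scene [([207, 210, 10, 6, 37], array([211.68, 212.59]), array([ 0.0018, -0.0026]))]
```

View pics/e.png

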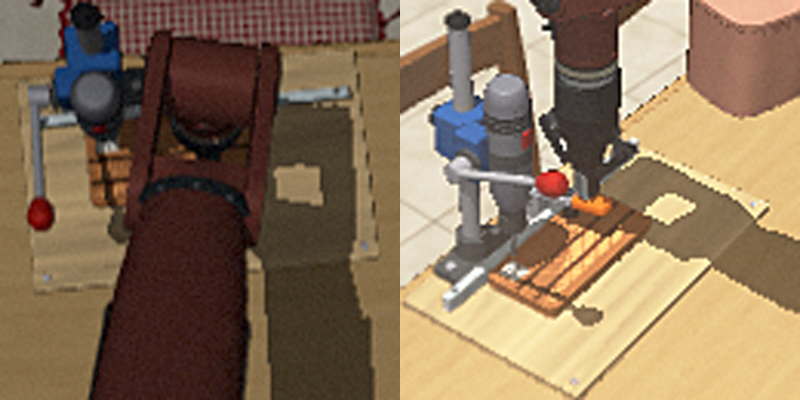

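The fingers are on the orange grip (590,205), and it is coming down. Continue.

```bash
python3 -m jog '[[[-0.005,-0.0004,-0.01,0],[-0.01,-0.0008,-0.025,0],[-0.012,-0.0009,-0.035,0],[-0.012,-0.0009,-0.035,0]]]'| grep -E "tcp|ft|time"
for i in 1; do python3 -m jog '[[[0,0,-0.008,0],[0,0,-0.008,0],[0,0,-0.008,0]]]'; python3 -m jog '[[[0,0,-0.006,0],[0,0,-0.006,0],[0,0,-0.006,0]]]'; done| grep -E "tcp|ft|time"
```

```text
time: 24.53
tcp_pos: [0.5457, -0.015, 0.0806]
ft_force: [-0.4, 0.4, -0.1]
time: 24.78
tcp_pos: [0.5462, -0.0151, 0.0781]
ft_force: [-0.0, -0.4, 0.6]
time: 25.03
tcp_pos: [0.5467, -0.0152, 0.0761]
ft_force: [0.6, -0.8, 1.1]
```

```bash
for i in 1; do python3 -m jog '[[[0,0,-0.006,0],[0,0,-0.006,0],[0,0,-0.006,0]]]'; python3 -m jog '[[[0,0,-0.005,0],[0,0,-0.005,0],[0,0,-0.005,0]]]'; done| grep -E "tcp|ft|time"
```

```text
time: 25.28
tcp_pos: [0.5468, -0.0152, 0.0759]
ft_force: [-5.3, 0.1, 12.5]
time: 25.53
tcp_pos: [0.5469, -0.0152, 0.0759]
ft_force: [-10.4, 1.0, 23.6]
```

```bash
python3 -m jog '[[[0,0,-0.004,0],[0,0,-0.004,0],[0,0,-0.004,0]]]' | grep -E "tcp|ft|time"
```

```text
time: 25.78
tcp_pos: [0.5469, -0.0152, 0.0757]
ft_force: [-13.2, 1.8, 31.3]
```

```bash
python3 -m jog '[[[0,0,0.01,0],[0,0,0.03,0],[0,0,0.1,0],[0,0,0.2,0],[0,0,0.3,0],[0,0,0.4,0],[0,0,0.5,0],[0,0,0.6,0],[-0.1,-0.05,0.65,0],[-0.2,-0.15,0.65,0],[-0.25,-0.25,0.65,0],[-0.25,-0.35,0.65,0],[-0.25,-0.45,0.65,0],[-0.25,-0.55,0.65,0],[-0.25,-0.6,0.65,0],[-0.25,-0.6,0.65,0],[-0.25,-0.6,0.65,0]]]'| grep -E "tcp|ft|time"
python3 look.py f
python3 - <<'E'
from m import *
a=[cv2.resize(cv2.imread(f"pics/f_{n}.png"),(400,400)) for n in("top","scene")]; cv2.imwrite("pics/f.png",np.hstack(a))
E
```

```text
time: 27.2
tcp_pos: [0.446, -0.2567, 0.3294]
ft_force: [-0.1, 0.6, 0.7]
top [([236, 165, 73, 13, 173], array([270.23, 169.49]), array([ 0.0251, -0.1474])), ([226, 180, 8, 5, 27], array([229.48, 182.19]), array([-0.0075,  0.0018]))]
scene [([207, 210, 10, 6, 37], array([211.68, 212.59]), array([ 0.0018, -0.0026]))]
```

View pics/f.png

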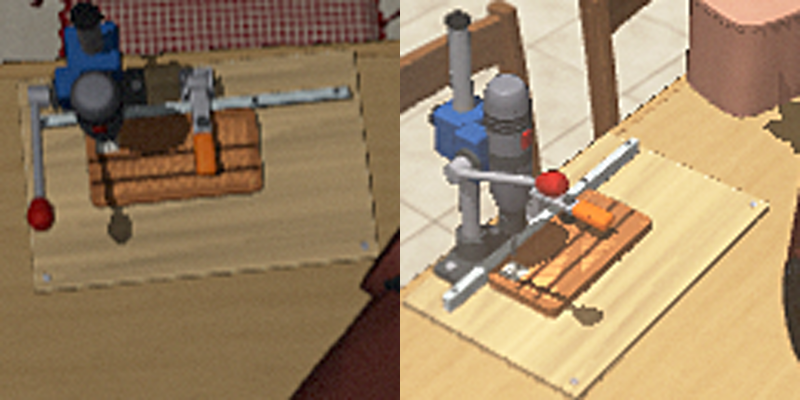

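The hold-down is down on the board (orange grip at (595,213)), the lever is up, the board is flush and the tape hasn't moved. Handing in.

```bash
python3 -c "
from cell import *
print(hand_in())"
```

```text
the job is handed in; nothing more can be done
None
```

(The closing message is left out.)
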